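# Load the wire dereeler and hold its keyed knob down for pinning

### The job

Load the wire dereeler: lower the small spool of locking wire over its upright spindle, without dropping it, until it stands on the brake disc, and let go of it. Then take the aluminium knob, turn it so that the flat in its bore matches the flat of the spindle, slide it on down to the spool and press it against the spring until the cross-hole in the spindle is clear above the knob; finish still gripping the knob and keeping it pressed down there, so that I can slip the retaining pin in. Leave everything else on the bench where it is.

Things in the scene. Friction and masses are not known exactly. Their poses are not given: they have to be found in the camera images.
- dereeler: wire dereeler screwed to the bench: grey base plate 160 x 90 x 12 mm with a fixed upright steel spindle 20 mm in diameter. Origin on the bench under the spindle's axis; z up; x runs along the plate to the wire guide eye, on a post 88 mm from the axis and 71 mm high. The plate reaches 50 mm behind and 110 mm ahead of the axis
- spindle_top (a point): centre of the spindle's top end, 107 mm above the bench; axes as the dereeler's. From 64 mm above the bench to the top the spindle is D-shaped: one flat, 3 mm from the axis, facing +x (the guide eye). The top 4 mm taper to 7 mm radius
- cross_hole (a point): centre of the 4 mm cross-hole for the retaining pin, on the spindle's axis, 100 mm above the bench; it opens in the flat and opposite
- brake_face (a point): centre of the upper face of the sprung brake disc (56 mm across, around the spindle), on which the spool is to stand; 30 mm above the bench while up
- brake_disc (a joint): how far the brake disc is pressed down, m: 0 up, 0.008 at its stop. Its spring pushes up with 8 N at 0, 11 N at 0.004 and 14 N at the stop; it carries spool and knob without sinking and comes up again when let go. With both fitted the cross-hole is just clear above the knob at 0.004, well clear beyond
- spool: small spool of steel locking wire with black flanges, standing upright on the bench: 60 mm across the flanges, wire wound to 53 mm, 50 mm high, flanges 5 mm thick, through bore 24 mm; about 0.25 kg. Origin: centre of its underside; z up along the bore
- knob: bare aluminium knob with D-shaped through bore, lying right side up on the bench, about 0.09 kg: 50 mm in diameter, 22 mm high, two ribbed grip flats 34 mm apart facing its +y and -y. Bore 22 mm with a flat 4 mm from the axis on its +x side (1 mm clearance all round on the spindle), flared over the lowest 3 mm. Origin: centre of its underside on the bore's axis; z up
- knob_index (a point): black index line on the knob's top face, on the side of the bore's flat, 20 mm from the axis along the knob's +x
- step_block: bystander, to be left alone: small stepped aluminium block, 60 x 40 x 26 mm. Origin: underside centre.
- star_knob: bystander, to be left alone: black plastic three-lobed star knob with a round stem, about 47 mm across, 28 mm high; not the one to use. Origin: underside centre.
- pliers: bystander, to be left alone: locking-wire pliers lying flat, about 220 mm long and 45 mm wide, 14 mm high, along their own x. Origin: underside, at the pivot.
- pin_dish: bystander, to be left alone: shallow steel dish with retaining pins, 92 mm across, 22 mm high. Origin: underside centre.
- oil_bottle: bystander, to be left alone: white plastic oil bottle, 60 mm across, 165 mm high. Origin: underside centre.
- wrench: bystander, to be left alone: steel wrench lying flat, 190 mm long, along its own x. Origin: underside, at the middle of its length.
Not all that is in view belongs to the job. Leave any yellow look-alike of the knob alone.

How it is judged:
On the way, in this order (a step that is already met when the one before it is completed fails the run):
1. the small spool stands on the brake disc over the spindle and is let go (horizontal distance between spool and dereeler below 0.0035 m and angle between spool's own z axis and vertical below 0.06 rad and z of spool in the frame of brake_face between -0.002 and 0.002 m and contact force between the fingers and spool below 0.1 N), for 0.3 s.
2. the knob is keyed onto the flat of the spindle and down at the spool (horizontal distance between knob and dereeler below 0.0025 m and angle between knob's own z axis and vertical below 0.07 rad and angle between the x axis of knob and the x axis of dereeler, either way round below 0.25 rad and x of knob_index in the frame of dereeler above 0.015 m and z of knob in the frame of brake_face below 0.054 m), for 0.1 s.
At the end, for the whole second after the job is handed in: spool upright on the brake disc, within 3.5 mm of the spindle axis; knob on the spool, its index line to the guide eye within 0.25 rad, within 2.5 mm of the axis; brake disc down more than 4 mm (cross-hole clear); fingers still grip the knob, which presses steadily on the spool with over 3 N (horizontal distance between spool and dereeler below 0.0035 m and angle between spool's own z axis and vertical below 0.06 rad and z of spool in the frame of brake_face between -0.002 and 0.002 m and horizontal distance between knob and dereeler below 0.0025 m and angle between knob's own z axis and vertical below 0.07 rad and angle between the x axis of knob and the x axis of dereeler, either way round below 0.25 rad and x of knob_index in the frame of dereeler above 0.015 m and z of knob in the frame of brake_face between 0.047 and 0.0525 m and value of joint brake_disc above 0.004 m and contact force between knob and spool above 3 N and contact force between the fingers and knob above 3 N and linear speed of knob below 0.02 m/s); the arm keeps its last pose, push and grip.
It fails at once if the spool is dropped (falls free of the fingers faster than 0.5 m/s, as from 13 mm) (linear speed of spool above 0.5 m/s and contact force between the fingers and spool below 0.1 N).
It fails at once if a bystander is moved more than 30 mm (distance of any of step_block, star_knob, pliers, pin_dish, oil_bottle, wrench from where it was at the start of the episode above 0.03 m).
It also fails if it takes over 72 s, if anything falls off the work surface, if the arm or the gripper's body presses on something with over 40 N, if the wrist force passes 120 N, or if a joint passes its speed limit or range.

### The arm

A 7-joint arm with a two-finger parallel gripper is mounted at the origin on the work surface. World frame = base frame: x ahead of the robot, y to its left, z up, the work surface at z = 0. Lengths are in m, angles in rad, forces in N, time in s.
With the tool pointing down it reaches from about 0.425 to 0.875 m from the base axis. Payload 4.7 kg.
Tool frame: the origin (TCP) lies midway between the tips of the shut fingers; the grasp point (between the pads) lies 19 mm behind it; z points along the fingers, y is the direction in which the jaws open and shut (so a half turn about z gives the same grasp; the last joint's range is limited). The gripper opens to 87 mm and grips with 3 to 60 N. Pads are 19 mm wide; open, the fingers measure 117 mm over their backs; the gripper's body (75 mm by 190 mm) begins 51 mm behind the grasp point.
Start: joints at [1.299, 0.321, -0.07, 1.45, 0.023, 1.371, -0.057], TCP at [0.183, -0.624, 0.223] pointing down, gripper open.
Joint ranges: [-2.86, 2.86], [-0.3, 2.09], [-1.38, 1.24], [0.06, 2.45], [-1.56, 4.7], [0.09, 2.05], [-2.69, 2.69]. Speed limits (rad/s): [2.57, 2.57, 3.14, 3.14, 3.14, 3.14, 3.14].

### API

Orientations are given as a rotation vector (axis times angle).
In Python, from bench import get_state, eyes, job gives the robot as it stands. The module is installed in compiled form; this text tells all that it offers.
- The arm moves only by the shell command python3 -m jog 'ROWS' [FORCE]. ROWS is JSON, a list that holds one entry, the list of rows, each a list of 5 numbers: the opening, from 0 (shut) to 1 (fully open), then the shift along the tool's x, y, z in units of 40 mm (1.0 is 40 mm), then the turn about the tool's z in units of 5 degrees (1.0 is 5 degrees). In form: [[[jaw, dx, dy, dz, turn], ...]]. A call has 1 to 10 rows; each row shifts and turns the commanded pose from where the row before left it, along the tool's axes as they then stand; what a row does not reach is not made up. A row lasts 1/8 s, in which the tool goes at most 62.5 mm and 10.7 degrees, less where a joint would pass 70% of its speed; a pose out of reach is approached as far as the arm can. A call is refused whole if a number of a shift passes 1 or a number of a turn 1, either way. A call with a gripper value outside its range is refused whole. The fingers move at their own pace and stop on an object; FORCE is the grip in N (left out, the last holds). Time passes only in rows, so rows that do not move let the fingers close. It gives the time, the measured TCP pose, the force and the opening at its end, in the units of the state.
- get_state(): the state, without advancing time (a new reading comes with each control period).
- eyes.get_image(name): name is "side" or "top" or "wrist"; returns (picture, depth): 480x640x3 uint8, red, green, blue; 480x640 float32, m along the optical axis (not along the pixel's ray), 0 where there is no reading.
- eyes.camera_params(name): a dict with "camera_matrix" (3x3 intrinsics, pixels), "pose" (4x4, takes a point from camera to world coordinates); the wrist camera has in their place "mount" (4x4, takes a point from camera to tool coordinates, whose origin is the TCP and whose axes are the flange's). Camera axes: x right, y down, z forward; pixel columns grow to the right and rows downward; lengths in m; the calibration is good to about 2 mm. The wrist camera is an equidistant fisheye: a pixel r from the principal point sees the ray r / f radians off the axis. A picture is of the moment at which its call begins: read the wrist's pose just before it. camera_params takes no time and is no camera call.
- job.close_job(): hands the job in, once; it reports no verdict.
The state is a dict: "time": time; "joint_positions": joint angles; "qd": joint speeds; "joint_torque": joint torques, N m; "position": TCP position; "tool_rot": TCP orientation; "ft_force": force on the tool from outside, world axes, zero at the start; "torque": the same for the moment, N m; "grip_width": opening from 0.0 (shut) to 1.0 (fully open).
Only numpy, scipy, OpenCV 4.12 (cv2) and the standard library are available. Lean on these libraries where they do the work, as an engineer would, in place of code of your own. Each camera call takes 0.05 s, during which the arm holds its last target. There are 200 camera calls.

## Working session

There is one attempt and no reset: what is moved stays moved. The work goes in short steps, Python scripts to look and compute and a shell command to move; the robot and the scene stay as the last step left them, time stands still between calls to the robot, and variables do not carry over. Pictures are saved under pics/ and viewed, about 8 in all and at most 12, crops included, and the job is handed in when it is done.

```bash
mkdir -p pics; cat > h.py <<'E'
import numpy as np, cv2, pickle
from bench import get_state, eyes, job
def snap(n):
    s=get_state(); im,d=eyes.get_image(n); return s,im[:,:,::-1].copy(),d
def world(n,d):  # world xyz map from depth, static cams
    p=eyes.camera_params(n); K=np.array(p["camera_matrix"]); T=np.array(p["pose"])
    v,u=np.mgrid[:480,:640]; x=(u-K[0,2])/K[0,0]*d; y=(v-K[1,2])/K[1,1]*d
    return np.stack([x,y,d],-1)@T[:3,:3].T+T[:3,3]
E
python3 - <<'E'
from h import *
print(get_state())
for n in("top","side"):
    s,im,d=snap(n); cv2.imwrite(f"pics/{n}0.png",im); np.savez(f"{n}0.npz",im=im,d=d)
    print(n,eyes.camera_params(n))
print(eyes.camera_params("wrist"))
E
```

```text
{'time': 0.0, 'joint_positions': array([ 1.29908577,  0.32181514, -0.0701093 ,  1.45170758,  0.02260537,
        1.37078248, -0.0569067 ]), 'qd': array([ 0.00106341, -0.00156217, -0.000777  ,  0.00098063, -0.00112451,
       -0.0005708 , -0.00071005]), 'joint_torque': array([ 3.11517142e-04, -4.91301048e+01, -4.04193308e-01, -3.12530279e+01,
       -6.42041839e-02,  4.36402566e-02,  1.88971903e-04]), 'position': array([ 0.18306325, -0.62310014,  0.22145045]), 'tool_rot': array([-3.10768763e+00, -4.47230705e-01,  5.80627293e-04]), 'ft_force': array([-0.11241686,  0.3896394 , -0.28856027]), 'torque': array([-0.01045565, -0.01793841,  0.04631167]), 'grip_width': 1.0016849993529802}
top {'camera_matrix': array([[609.16808889,   0.        , 319.95550244],
       [  0.        , 609.16808889, 232.56843552],
       [  0.        ,   0.        ,   1.        ]]), 'pose': array([[ 1.26488667e-02, -9.92725691e-01,  1.19731823e-01,
         3.89133655e-01],
       [-9.99918908e-01, -1.27348252e-02,  4.72120251e-05,
         5.23905101e-02],
       [ 1.47789525e-03, -1.19722711e-01, -9.92806269e-01
[... 370 characters left out ...]
-0.49907955, -0.43163658,  0.75140499, -1.15389921],
       [-0.01184922, -0.86363599, -0.50397667,  0.90744808],
       [ 0.        ,  0.        ,  0.        ,  1.        ]])}
{'camera_matrix': array([[371.64829954,   0.        , 313.9696531 ],
       [  0.        , 371.64829954, 234.00991192],
       [  0.        ,   0.        ,   1.        ]]), 'mount': array([[ 5.08465750e-04, -9.61550134e-01, -2.74628987e-01,
         7.51435783e-02],
       [ 9.99999103e-01,  1.48686244e-04,  1.33087195e-03,
         4.98543363e-04],
       [-1.23886655e-03, -2.74629418e-01,  9.61549348e-01,
        -1.62016481e-01],
       [ 0.00000000e+00,  0.00000000e+00,  0.00000000e+00,
         1.00000000e+00]])}
```

View pics/top0.png

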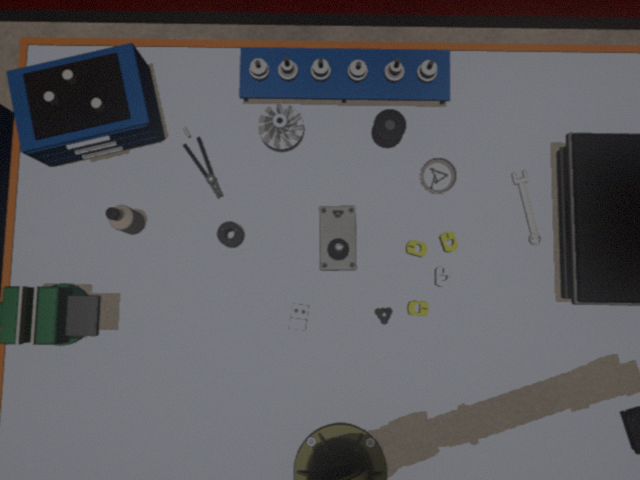

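View pics/side0.png

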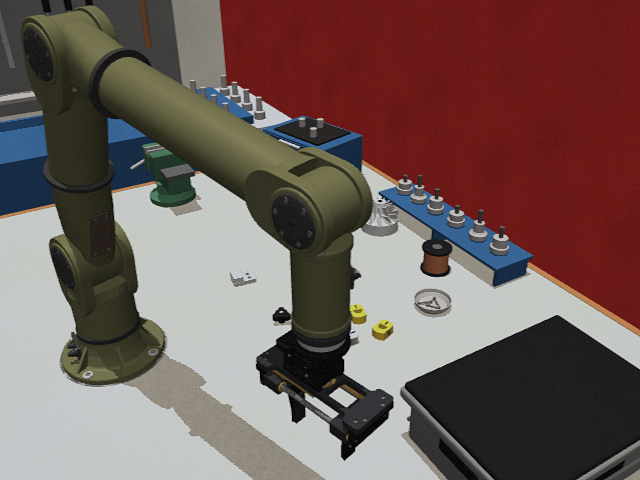

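Candidates seen in the top view:
- **Spool:** the small black ring at (231,234), or the larger copper-wire spool at (388,128), which is too big.
- **Knob:** the aluminium one at (441,276). The yellow look-alikes are at (416,247), (449,242) and (418,308), and the black star knob is at (384,315).
- **Dereeler:** the grey plate at (338,238), with the guide eye at its upper end.

Next I'll measure these and make a close crop.

```bash
python3 - <<'E'
from h import *
z=np.load("top0.npz"); im,d=z["im"],z["d"]; W=world("top",d)
print("bench z",np.median(W[350:380,150:250,2]))
tiles=[cv2.resize(im[c[1]-35:c[1]+35,c[0]-35:c[0]+35],(390,390),interpolation=cv2.INTER_CUBIC) for c in((231,234),(338,240),(441,276),(388,128))]
t=np.hstack(tiles[:2]); b=np.hstack(tiles[2:])
cv2.imwrite("pics/crop1.png",cv2.resize(np.vstack([t,b]),(600,600)))
def blob(n,u0,u1,v0,v1,lo,hi):
    P=W[v0:v1,u0:u1]; m=((P[...,2]>lo)&(P[...,2]<hi)).astype(np.uint8)
    k,l,st,ce=cv2.connectedComponentsWithStats(m)
    for i in range(1,k):
        if st[i,4]<8: continue
        q=P[l==i]; c,wh,a=cv2.minAreaRect(q[:,:2].astype(np.float32))
        print(n,"n",st[i,4],"px",ce[i]+[u0,v0],"c",np.round(c,4),"size",np.round(wh,3),"a",round(a,1),"z",np.round(np.percentile(q[:,2],[5,50,95]),3),"mean",q.mean(0).round(4))
blob("spool",205,255,210,260,.04,.07)
blob("bigspool",360,415,100,155,.03,.12)
blob("knob",425,457,255,295,.014,.03)
blob("plate",310,370,195,280,.006,.018)
blob("disc",310,370,195,280,.022,.04)
blob("spindletop",310,370,195,280,.095,.12)
blob("eye",310,370,195,280,.05,.08)
E
```

```text
bench z -0.0011066679597991902
spool n 415 px [228.5253012  233.21927711] c [0.5606 0.272 ] size [0.059 0.058] a 2.7 z [0.044 0.049 0.054] mean [0.5603 0.2725 0.0492]
bigspool n 20 px [404.5 100. ] c [ 0.8964 -0.1516] size [0.045 0.005] a 85.8 z [0.047 0.053 0.06 ] mean [ 0.8964 -0.1519  0.0526]
bigspool n 863 px [388.86906141 125.06257242] c [ 0.8286 -0.1122] size [0.078 0.08 ] a 64.2 z [0.064 0.07  0.074] mean [ 0.8274 -0.1115  0.0686]
knob n 235 px [442.01276596 275.84680851] c [ 0.4655 -0.2458] size [0.036 0.049] a 89.7 z [0.017 0.021 0.027] mean [ 0.4658 -0.2458  0.0215]
plate n 1711 px [336.7849211  235.96084161] c [0.5582 0.0112] size [0.162 0.091] a 0.3 z [0.007 0.012 0.017] mean [0.5615 0.0108 0.0116]
disc n 344 px [337.22674419 249.04360465] c [0.5277 0.0104] size [0.054 0.054] a 0.0 z [0.025 0.03  0.035] mean [0.5273 0.01   0.0296]
spindletop n 43 px [338.06976744 247.02325581] c [0.5242 0.0103] size [0.019 0.012] a 89.4 z [0.098 0.104 0.11 ] mean [0.525  0.0102 0.1044]
eye n 30 px [336.93333333 211.06666667] c [0.6149 0.0123] size [0.006 0.024] a 1.5 z [0.051 0.065 0.071] mean [0.6154 0.0125 0.0634]
eye n 11 px [337.27272727 250.81818182] c [0.5206 0.0106] size [0.017 0.005] a 82.5 z [0.05  0.065 0.076] mean [0.5198 0.0108 0.0643]
```

View pics/crop1.png

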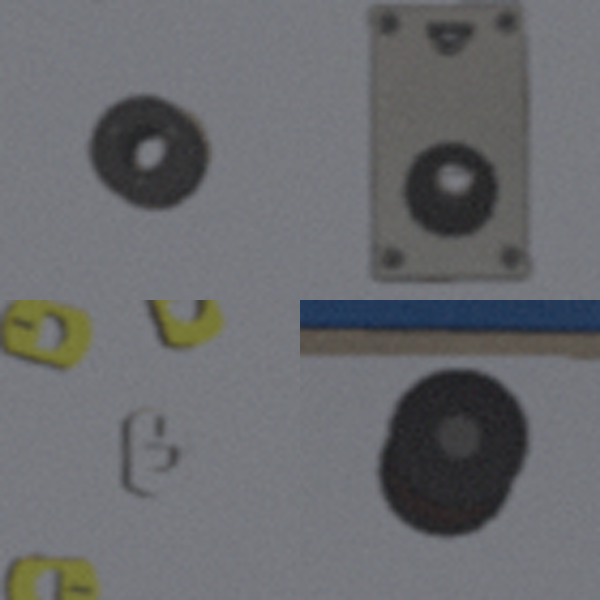

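The crop shows the small spool at tile px (150,152), the dereeler spindle at (455,180) with its eye up (+x), and the aluminium knob at (150,452), its index line pointing about +x. The fourth tile is the big copper spool, which I leave alone. Measured sizes agree with the task: spool 59 mm, knob 36x49 mm, disc at z 30 mm. Moving now.

```bash
python3 -m jog '[[[1,0,0,0,0.82],[1,0,0,0,0.82],[1,0,0,0,0.82],[1,0,0,0,0.82],[1,0.9,-0.9,0,0],[1,0.9,-0.9,0,0],[1,0.9,-0.9,0,0],[1,0.9,-0.9,0,0],[1,0.9,-0.9,0,0],[1,0.9,-0.9,0,0]]]' 25
```

```text
time: 1.35
position: [0.4001, -0.4063, 0.2222]
tool_rot: [-3.141, 0.001, 0.001]
ft_force: [0.4, 0.1, -0.2]
grip_width: 1.0
```

```bash
python3 -m jog '[[[1,0.4,-1,0,0],[1,0.4,-1,0,0],[1,0.4,-1,0.3,0],[1,0.43,-1,0.3,0],[1,0,0,0,0]]]' && cat >> h.py <<'E'
from scipy.spatial.transform import Rotation as R
def wrays():
    p=eyes.camera_params("wrist"); K=np.array(p["camera_matrix"]); return K,np.array(p["mount"])
def wpix2plane(s,uv,z):
    K,M=wrays(); uv=np.atleast_2d(uv).astype(float)
    a=(uv-K[:2,2])/K[0,0]; r=np.linalg.norm(a,axis=1,keepdims=True)+1e-9
    v=np.hstack([a/r*np.sin(r),np.cos(r)])
    Rt=R.from_rotvec(s["tool_rot"]).as_matrix(); D=v@(Rt@M[:3,:3]).T; C=Rt@M[:3,3]+s["position"]
    return C+D*((z-C[2])/D[:,2])[:,None]
def rectify(s,c,z,half,n=400):
    # top-down metric picture of plane z: up=+x world, left=+y; n px over 2*half
    g=np.linspace(half,-half,n); X,Y=np.meshgrid(c[0]+g,c[1]+g,indexing="ij")
    K,M=wrays(); Rt=R.from_rotvec(s["tool_rot"]).as_matrix(); C=Rt@M[:3,3]+s["position"]
    P=(np.stack([X,Y,np.full_like(X,z)],-1)-C)@(Rt@M[:3,:3]); rr=np.hypot(P[...,0],P[...,1]); th=np.arctan2(rr,P[...,2])
    return (K[0,2]+K[0,0]*th*P[...,0]/rr).astype(np.float32),(K[1,2]+K[0,0]*th*P[...,1]/rr).astype(np.float32)
E
python3 - <<'E'
from h import *
s,im,d=snap("wrist"); print(s["position"]); cv2.imwrite("pics/w1full.png",im)
mx,my=rectify(s,(.4655,-.2458),.022,.06)
r=cv2.remap(im,mx,my,cv2.INTER_LINEAR); cv2.imwrite("pics/w1.png",np.hstack([r,cv2.resize(im,(400,300))[:, :][0:300] if 0 else cv2.copyMakeBorder(cv2.resize(im,(400,300)),0,100,0,0,cv2.BORDER_CONSTANT)]))
E
```

```text
time: 1.98
position: [0.4655, -0.2431, 0.1974]
tool_rot: [-3.139, -0.011, 0.002]
ft_force: [-0.7, -0.3, -0.9]
grip_width: 1.001
[ 0.46553753 -0.24307064  0.19737996]
```

View pics/w1.png

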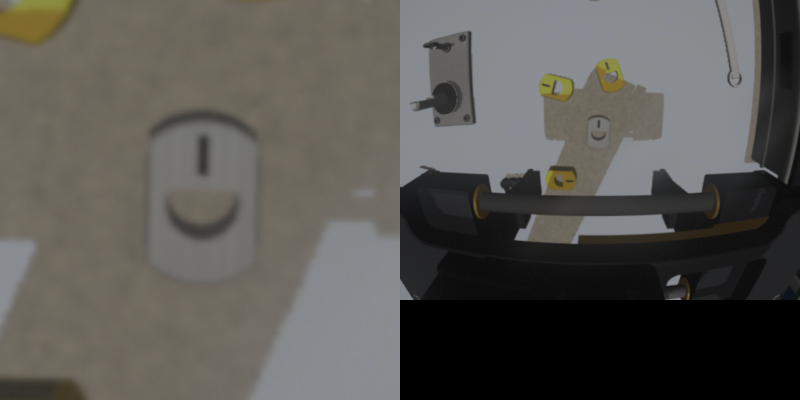

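The rectified view shows the knob at px (202,200), with its index line at (203,155) pointing to +x. It is 33 x 50 mm and its yaw is about 0, and the bore's flat is on the index side. Now to the spool.

```bash
python3 -m jog '[[[1,0.18,-1,0,0],[1,0.18,-1,0,0],[1,0.18,-1,0,0],[1,0.18,-1,0,0],[1,0.18,-1,0,0],[1,0.18,-1,0,0],[1,0.18,-1,0,0],[1,0.18,-1,0,0],[1,0.18,-1,0,0],[1,0.18,-1,0,0]]]' ; python3 -m jog '[[[1,0.2,-1,0,0],[1,0.2,-1,0,0],[1,0.15,-0.88,0,0],[1,0,0,0,0],[1,0,0,0,0]]]'
python3 - <<'E'
from h import *
s,im,d=snap("wrist"); print(s["position"])
mx,my=rectify(s,(.5605,.272),.05,.06); r=cv2.remap(im,mx,my,cv2.INTER_LINEAR)
m=(cv2.cvtColor(r,cv2.COLOR_BGR2GRAY)<75).astype(np.uint8)
mx,my=rectify(s,(.527,.0104),.107,.06); r2=cv2.remap(im,mx,my,cv2.INTER_LINEAR)
cv2.imwrite("pics/w2.png",np.hstack([r,r2]))
cs,_=cv2.findContours(m,cv2.RETR_CCOMP,cv2.CHAIN_APPROX_NONE)
for c in cs:
    if cv2.contourArea(c)>600:
        (u,v),rad=cv2.minEnclosingCircle(c); k=.12/399; print(round(.5605+.06-v*k,4),round(.272+.06-u*k,4),"rad mm",rad*k*1e3, cv2.contourArea(c))
E
```

```text
time: 3.28
position: [0.5377, 0.1514, 0.1986]
tool_rot: [3.141, -0.005, 0.001]
ft_force: [-0.1, 0.3, 0.4]
grip_width: 1.001
time: 3.9
position: [0.5596, 0.2652, 0.1981]
tool_rot: [3.14, -0.004, -0.001]
ft_force: [-1.5, -0.8, 0.3]
grip_width: 0.995
[0.55958485 0.26524105 0.19810022]
0.563 0.274 rad mm 32.58879697412476 32595.5
0.5659 0.2725 rad mm 9.653415536521967 1872.5
```

View pics/w2.png

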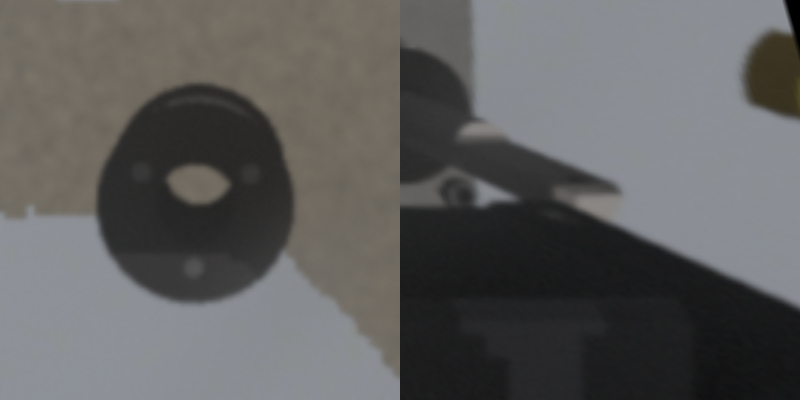

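The wrist view (left tile) puts the flange centre at px (195,204), so the spool is at (0.559, 0.273). This agrees with the top view to about 1.5 mm. I'll descend and grip the upper flange.

```bash
python3 -m jog '[[[1,0,-0.2,0.9,0],[1,0,0,0.9,0],[1,0,0,0.9,0],[1,0,0,0.8,0],[1,0,0,0.6,0],[1,0,0,0.5,0],[1,0,0,0,0],[1,0,0,0,0]]]'; python3 -m jog '[[[0.5,0,0,0,0],[0.4,0,0,0,0],[0.3,0,0,0,0],[0.3,0,0,0,0],[0.3,0,0,0,0],[0.3,0,0,0,0]]]' 30
```

```text
time: 4.95
position: [0.5596, 0.2754, 0.0155]
tool_rot: [-3.141, 0.002, -0.002]
ft_force: [0.3, 0.7, -0.1]
grip_width: 1.0
time: 5.7
position: [0.5589, 0.2751, 0.0147]
tool_rot: [3.141, -0.001, 0.0]
ft_force: [-0.1, -1.0, 2.0]
grip_width: 0.656
```

```bash
python3 -m jog '[[[0.3,0,0,-0.2,0],[0.3,0,0,-0.5,0],[0.3,0,0,-0.9,0],[0.3,0,0,-0.9,0],[0.3,0,0,-0.9,0],[0.3,0,0,-0.3,0],[0.3,0,0,0,0],[0.3,0,0,0,0]]]'
python3 - <<'E'
from h import *
s,im,d=snap("side"); print(s["position"],s["grip_width"],s["ft_force"]); 
s,iw,d2=snap("wrist"); 
np.savez("s3.npz",im=im,d=d)
# side-camera pixel of TCP
p=eyes.camera_params("side");T=np.linalg.inv(p["pose"]);q=T[:3,:3]@s["position"]+T[:3,3];q=p["camera_matrix"]@q;u,v=(q[:2]/q[2]).astype(int);print(u,v)
c=im[max(v-75,0):v+75,u-75:u+75]
cv2.imwrite("pics/c3.png",np.hstack([cv2.resize(c,(390,390)),cv2.copyMakeBorder(cv2.resize(iw,(400,300)),0,90,0,0,cv2.BORDER_CONSTANT)]))
E
```

```text
time: 6.7
position: [0.5579, 0.2747, 0.1608]
tool_rot: [3.14, -0.001, -0.004]
ft_force: [0.4, -0.2, -3.4]
grip_width: 0.658
[0.55792023 0.2747119  0.16080011] 0.6577203329187562 [ 0.35414631 -0.20822212 -3.39433188]
278 184
```

View pics/c3.png

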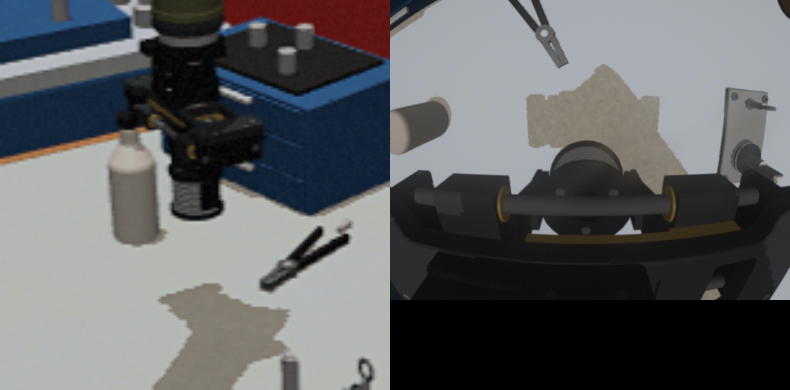

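The side view at (195,195) shows the spool held upright and clear of the bench. The wrist view has the spindle at about (765,165). I'll move nearer and measure the spindle top from two wrist views plus the fixed cameras.

```bash
python3 -m jog '[[[0.3,-0.13,0.3,0,0],[0.3,-0.13,0.9,0,0],[0.3,-0.13,0.9,0,0],[0.3,-0.13,0.9,0,0],[0.3,-0.13,0.9,0,0],[0.3,-0.1,0.4,0,0],[0.3,0,0.1,0,0],[0.3,0,0,0,0],[0.3,0,0,0,0]]]'
python3 - <<'E'
from h import *
s,iw,d2=snap("wrist"); s2,im,d=snap("side"); print(s["position"],s["tool_rot"])
K,M=wrays()
def proj(P):
    Rt=R.from_rotvec(s["tool_rot"]).as_matrix(); C=Rt@M[:3,3]+s["position"]; q=(np.array(P)-C)@(Rt@M[:3,:3]); r=np.hypot(q[0],q[1]);t=np.arctan2(r,q[2])
    return K[:2,2]+K[0,0]*t*q[:2]/r
u,v=proj((.527,.0104,.107)).astype(int); print("wrist exp",u,v)
p=eyes.camera_params("side");T=np.linalg.inv(p["pose"])
def ps(P):
    q=p["camera_matrix"]@(T[:3,:3]@np.array(P)+T[:3,3]); return (q[:2]/q[2])
a,b=ps((.527,.0104,.107)).astype(int); print("side exp",a,b,"tcp",ps(s["position"]))
np.savez("s4.npz",w=iw,im=im,pos=s["position"],rot=s["tool_rot"])
c1=cv2.resize(iw[v-60:v+60,u-60:min(u+60,640)],(400,400),interpolation=cv2.INTER_CUBIC); c2=cv2.resize(im[b-60:b+60,a-60:a+60],(400,400),interpolation=cv2.INTER_CUBIC)
cv2.imwrite("pics/c4.png",np.hstack([c1,c2]))
E
```

```text
time: 7.92
position: [0.5287, 0.1012, 0.1626]
tool_rot: [-3.141, -0.003, -0.0]
ft_force: [0.2, 0.8, -2.9]
grip_width: 0.658
[0.52871028 0.10121176 0.16256679] [-3.14062825e+00 -3.18670190e-03 -1.42819828e-04]
wrist exp 452 256
side exp 314 244 tcp [297.86030027 210.92528839]
```

View pics/c4.png

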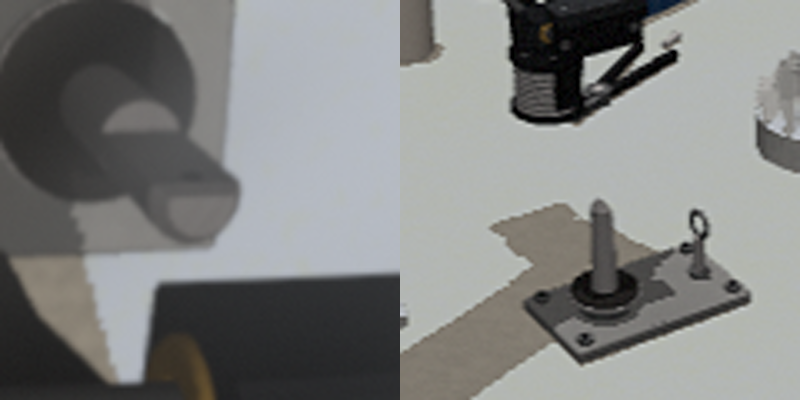

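In the wrist crop the spindle's D top face spans (165..232, 193) to (197,238), so the axis is at crop (199,209), or full px (451.7,258.7). I'll cast that ray, and measure where the spool hangs relative to the TCP in the side view.

```bash
python3 - <<'E'
from h import *
z=np.load("s4.npz"); s=dict(position=z["pos"],tool_rot=z["rot"])
print("spindle (wrist)",wpix2plane(s,(451.7,258.7),.107), "flat ends",wpix2plane(s,[(452-60+165/3.333,256-60+193/3.333),(452-60+232/3.333,256-60+193/3.333)],.107))
im=z["im"]; p=eyes.camera_params("side");T=np.linalg.inv(p["pose"])
def ps(P):
    q=p["camera_matrix"]@(T[:3,:3]@np.array(P)+T[:3,3]); return (q[:2]/q[2])
g=cv2.cvtColor(im,cv2.COLOR_BGR2GRAY).astype(int)
for r in range(212,220): 
    x=np.where(g[r,275:315]<60)[0]+275
    if len(x): print(r,x.min(),x.max(),(x.min()+x.max())/2)
c=s["position"]+[0,0,-.0147]; a=np.linspace(0,2*np.pi,72)
q=np.array([ps(c+.03*np.array([np.cos(t),np.sin(t),0])) for t in a]); print("pred lower rim cols",q.min(0),q.max(0))
# spindle in side: columns at rows near shaft
b=ps((.5255,.0105,.07)); print("pred shaft z70",b, "top",ps((.5255,.0105,.107)))
for r in range(248,268,4):
    x=g[r,300:330]; dgr=np.diff(x); print(r,300+dgr.argmin()+1,300+dgr.argmax(),)
E
```

```text
spindle (wrist) [[0.52542466 0.0105958  0.107     ]] flat ends [[0.52881219 0.01821007 0.107     ]
 [0.52865365 0.00385646 0.107     ]]
212 300 314 307.0
213 288 314 301.0
214 288 314 301.0
215 288 314 301.0
216 288 313 300.5
217 288 311 299.5
218 289 310 299.5
219 290 308 299.0
pred lower rim cols [286.57468037 210.54013668] [309.47303089 221.41470909]
pred shaft z70 [314.48957628 257.19989664] top [314.24997373 244.87132726]
248 311 317
252 311 317
256 311 323
260 311 318
264 312 312
```

```bash
python3 -m jog '[[[0.3,-0.02,0.3,0,0],[0.3,-0.02,0.7,0,0],[0.3,-0.02,0.7,0,0],[0.3,-0.02,0.4,0,0],[0.3,0,0.17,0,0],[0.3,0,0,0,0],[0.3,0,0,0,0]]]'
```

```text
time: 8.9
position: [0.5255, 0.0099, 0.1626]
tool_rot: [-3.141, -0.002, -0.0]
ft_force: [-0.2, -0.2, -2.4]
grip_width: 0.657
```

```bash
python3 - <<'E'
from h import *
s,im,d=snap("side"); W=world("side",d)
p=eyes.camera_params("side");T=np.linalg.inv(p["pose"])
def ps(P):
    q=p["camera_matrix"]@(T[:3,:3]@np.array(P)+T[:3,3]); return (q[:2]/q[2])
print(ps(s["position"]),ps(s["position"]-[0,0,.0147]))
def edges(r,a,b):
    g=cv2.cvtColor(im,cv2.COLOR_BGR2GRAY)[r,a:b].astype(float); g=cv2.resize(g[None],None,fx=10,fy=1,interpolation=cv2.INTER_LINEAR)[0]
    m=(g.max()+g.min())/2; x=np.where(g<m)[0]; return a+x.min()/10,a+x.max()/10
for r in list(range(222,238,2))+list(range(249,262,2)): 
    e=edges(r,298,332) if r<238 else edges(r,304,325); print(r,e,round(sum(e)/2,2))
c=im[170:290,255:375]; cv2.imwrite("pics/c5.png",cv2.resize(c,(600,600),interpolation=cv2.INTER_CUBIC))
E
```

```text
[313.99851874 225.87714166] [314.0973956  230.99407903]
222 (np.float64(304.3), np.float64(325.2)) 314.75
224 (np.float64(304.3), np.float64(325.2)) 314.75
226 (np.float64(304.4), np.float64(325.2)) 314.8
228 (np.float64(303.1), np.float64(325.7)) 314.4
230 (np.float64(303.0), np.float64(325.9)) 314.45
232 (np.float64(303.3), np.float64(325.2)) 314.25
234 (np.float64(304.9), np.float64(323.7)) 314.3
236 (np.float64(308.9), np.float64(319.1)) 314.0
249 (np.float64(311.2), np.float64(317.8)) 314.5
251 (np.float64(311.1), np.float64(317.8)) 314.45
253 (np.float64(311.6), np.float64(317.8)) 314.7
255 (np.float64(311.6), np.float64(317.8)) 314.7
257 (np.float64(311.6), np.float64(318.3)) 314.95
259 (np.float64(311.6), np.float64(318.8)) 315.2
261 (np.float64(311.0), np.float64(320.5)) 315.75
```

View pics/c5.png

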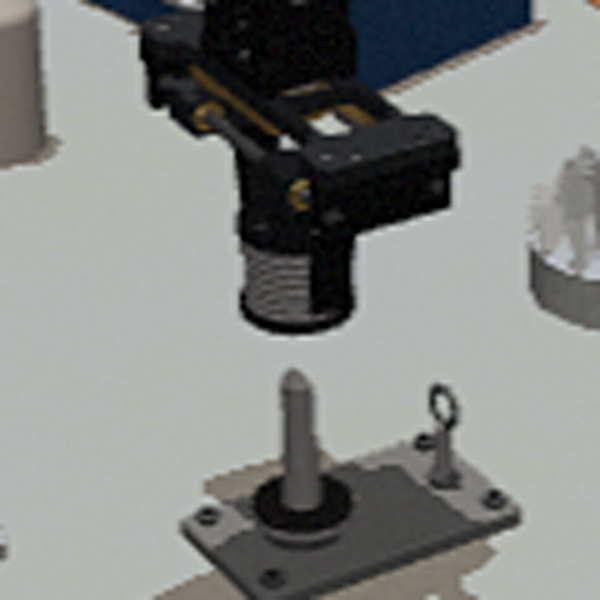

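The side view at (297,300) shows the spool straight above the spindle at (297,380), with columns agreeing within 0.3 px. I'll lower in stages and watch the force.

```bash
python3 -m jog '[[[0.3,0,0,0.4,0],[0.3,0,0,0.4,0],[0.3,0,0,0.2,0],[0.3,0,0,0.1,0],[0.3,0,0,0.1,0],[0.3,0,0,0.1,0],[0.3,0,0,0,0]]]'; python3 -m jog '[[[0.3,0,0,0.15,0],[0.3,0,0,0.15,0],[0.3,0,0,0.15,0],[0.3,0,0,0.15,0],[0.3,0,0,0.15,0],[0.3,0,0,0,0]]]'
```

```text
time: 9.82
position: [0.5255, 0.009, 0.1104]
tool_rot: [-3.141, 0.0, -0.0]
ft_force: [0.1, 1.5, -3.7]
grip_width: 0.658
time: 10.58
position: [0.5252, 0.0091, 0.0798]
tool_rot: [-3.141, 0.0, 0.001]
ft_force: [0.7, 4.2, -4.9]
grip_width: 0.656
```

```bash
python3 -m jog '[[[0.3,0,-0.04,0,0],[0.3,0,0,0.15,0],[0.3,0,0,0.15,0],[0.3,0,0,0.15,0],[0.3,0,0,0.15,0],[0.3,0,0,0.1,0],[0.3,0,0,0,0]]]'
```

```text
time: 11.45
position: [0.5251, 0.0101, 0.0521]
tool_rot: [3.142, -0.001, -0.001]
ft_force: [-0.1, -0.6, -2.1]
grip_width: 0.66
```

```bash
python3 -m jog '[[[0.3,0,0,0.08,0],[0.3,0,0,0.06,0],[0.3,0,0,0,0],[0.3,0,0,0,0]]]';  python3 -m jog '[[[0.3,0,0,0.03,0],[0.3,0,0,0.02,0],[0.3,0,0,0,0],[0.3,0,0,0,0]]]'
```

```text
time: 11.95
position: [0.5255, 0.0102, 0.047]
tool_rot: [3.141, -0.001, 0.0]
ft_force: [0.2, -0.7, -1.5]
grip_width: 0.652
time: 12.45
position: [0.5255, 0.0102, 0.0449]
tool_rot: [3.142, -0.001, -0.0]
ft_force: [0.1, 0.5, -3.4]
grip_width: 0.656
```

```bash
python3 -m jog '[[[0.3,0,0,0.03,0],[0.3,0,0,0,0],[0.3,0,0,0,0]]]';  python3 -m jog '[[[0.3,0,0,0.03,0],[0.3,0,0,0,0],[0.3,0,0,0,0]]]'
```

```text
time: 12.82
position: [0.5258, 0.0102, 0.0443]
tool_rot: [3.141, -0.001, 0.001]
ft_force: [-2.6, -0.3, 5.2]
grip_width: 0.656
time: 13.2
position: [0.5258, 0.0102, 0.0431]
tool_rot: [3.141, -0.001, 0.001]
ft_force: [-2.6, 0.2, 6.0]
grip_width: 0.655
```

Contact force is up about 8 N, so the spool stands on the disc. I'll release it, rise, and check the result.

```bash
python3 -m jog '[[[0.8,0,0,0,0],[0.9,0,0,0,0],[0.9,0,0,0,0],[0.9,0,0,0,0],[0.9,0,0,-0.3,0],[0.9,0,0,-0.9,0],[0.9,0,0,-0.9,0],[0.9,0,0,-0.9,0],[0.9,0,0,-0.5,0],[0.9,0,0,0,0]]]'; python3 -m jog '[[[0.9,-0.1,0.5,0,0],[0.9,-0.3,1,0,0],[0.9,-0.3,1,0,0],[0.9,-0.3,1,0,0],[0.9,-0.25,1,0,0],[0.9,-0.25,1,0,0],[0.9,0,0.8,0,0],[0.9,0,0,0,0],[0.9,0,0,0,0]]]'
python3 - <<'E'
from h import *
s,im,d=snap("top"); W=world("top",d); print(s["position"],s["tool_rot"])
P=W[195:280,305:372]; m=(P[...,2]>.072)&(P[...,2]<.088)
m=m.astype(np.uint8);k,l,st,ce=cv2.connectedComponentsWithStats(m)
for i in range(1,k):
    if st[i,4]<30: continue
    q=P[l==i];print(cv2.minAreaRect(q[:,:2].astype(np.float32)),np.median(q[:,2]),st[i,4], q.max(0),q.min(0))
s,iw,_=snap("wrist"); np.savez("w6.npz",w=iw,pos=s["position"],rot=s["tool_rot"])
mx,my=rectify(s,(.4655,-.2458),.022,.04); r=cv2.remap(iw,mx,my,cv2.INTER_LINEAR)
c=cv2.resize(im[205:275,303:373],(400,400),interpolation=cv2.INTER_CUBIC)
cv2.imwrite("pics/c6.png",np.hstack([r,c]))
E
```

```text
time: 14.45
position: [0.5269, 0.0103, 0.1849]
tool_rot: [3.141, -0.001, 0.007]
ft_force: [-0.6, 0.1, -1.2]
grip_width: 0.899
time: 15.58
position: [0.4652, -0.2406, 0.1817]
tool_rot: [-3.14, -0.0, 0.002]
ft_force: [-0.2, 1.1, -1.0]
grip_width: 0.9
[ 0.46516276 -0.24063318  0.18166078] [-3.14006976e+00 -4.80365099e-04  1.80469957e-03]
((0.5274645090103149, 0.008495647460222244), (0.05824606865644455, 0.058973319828510284), 46.84443283081055) 0.07971654366425318 428 [0.55600839 0.03785191 0.08798343] [ 0.49703136 -0.02111904  0.0720069 ]
```

View pics/c6.png

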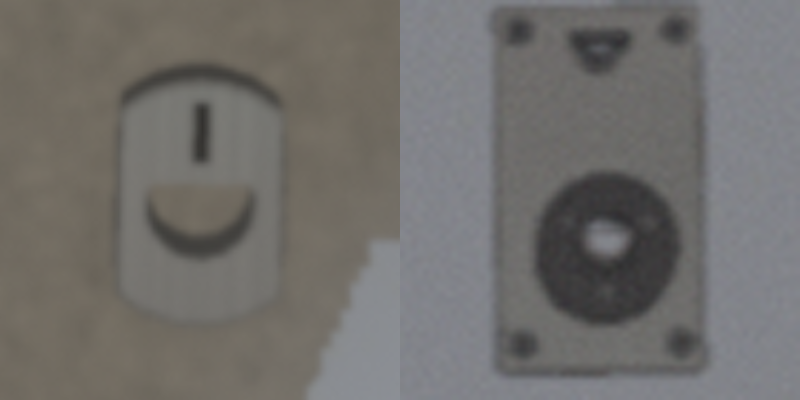

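The spool's top is at z 79.7 mm, centred at (0.5275, 0.0085) and flat, so it stands on the disc. The knob is at rectified px (201.5,205), i.e. (0.4644, -0.2462), with its index at (201,132) pointing to +x and yaw under 2°. Now picking up the knob.

```bash
python3 -m jog '[[[0.9,-0.02,0.14,0.8,0],[0.9,0,0,0.9,0],[0.9,0,0,0.9,0],[0.9,0,0,0.9,0],[0.9,0,0,0.5,0],[0.9,0,0,0.3,0],[0.9,0,0,0,0],[0.9,0,0,0,0]]]'
```

```text
time: 16.68
position: [0.4655, -0.2475, 0.0115]
tool_rot: [3.141, -0.0, 0.002]
ft_force: [-0.1, -0.2, 1.2]
grip_width: 0.898
```

```bash
python3 -m jog '[[[0.9,-0.02,-0.03,0.1,0],[0.9,0,0,0.08,0],[0.7,0,0,0,0],[0.5,0,0,0,0],[0.3,0,0,0,0],[0.2,0,0,0,0],[0.2,0,0,0,0],[0.2,0,0,0,0]]]' 45
```

```text
time: 17.68
position: [0.4638, -0.2462, 0.0034]
tool_rot: [3.142, -0.001, -0.0]
ft_force: [0.1, 0.2, 0.3]
grip_width: 0.384
```

```bash
python3 -m jog '[[[0.2,0,0,-0.2,0],[0.2,0,0,-0.6,0],[0.2,0,0,-0.9,0],[0.2,0,0,-0.9,0],[0.2,0,0,-0.7,0],[0.2,0,0,-0.3,0],[0.2,0,0,0,0]]]'; python3 -m jog '[[[0.2,0.2,-0.5,0,0],[0.2,0.3,-0.8,0,0],[0.2,0.3,-0.8,0,0],[0.2,0.3,-0.8,0,0],[0.2,0.3,-0.7,0,0],[0.2,0.14,-0.3,0,0],[0.2,0,0,0,0],[0.2,0,0,0,0]]]'
python3 - <<'E'
from h import *
s,iw,_=snap("wrist"); print(s["position"],s["tool_rot"]); np.savez("w7.npz",w=iw,pos=s["position"],rot=s["tool_rot"])
p=s["position"]
mx,my=rectify(s,p[:2],p[2]-.0034+.022,.04); r=cv2.remap(iw,mx,my,cv2.INTER_LINEAR)
mx,my=rectify(s,(.5254,.0105),.107,.025); r2=cv2.remap(iw,mx,my,cv2.INTER_LINEAR)
cv2.imwrite("pics/c7.png",np.hstack([r,r2]))
E
```

```text
time: 18.55
position: [0.464, -0.2463, 0.1478]
tool_rot: [3.141, -0.001, 0.001]
ft_force: [-0.1, -0.1, -1.8]
grip_width: 0.385
time: 19.55
position: [0.5248, -0.0919, 0.1468]
tool_rot: [3.141, -0.004, -0.002]
ft_force: [-0.2, -0.1, -0.7]
grip_width: 0.385
[ 0.5247511  -0.09186332  0.14678184] [ 3.14094091e+00 -3.73504745e-03 -1.97210691e-03]
```

View pics/c7.png

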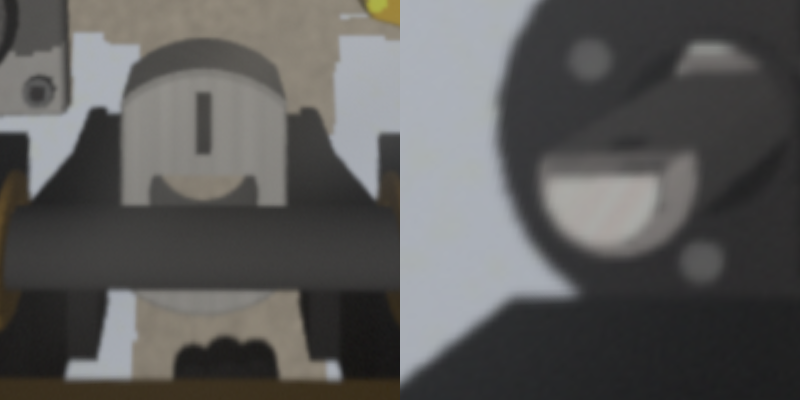

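Left tile: the knob is in hand with its index upright at (203,122) and its centre about 1 mm ahead of the TCP. Right tile: the spindle top's axis is at (603,195), i.e. (0.526, 0.010). Next I'll move above it.

```bash
python3 -m jog '[[[0.2,0,-0.3,0,0],[0.2,0,-0.7,0,0],[0.2,0,-0.7,0,0],[0.2,0,-0.5,0,0],[0.2,0,-0.3,0.2,0],[0.2,0,-0.05,0.3,0],[0.2,0,0,0,0],[0.2,0,0,0,0]]]'; sleep 0; python3 - <<'E'
from h import *
s,im,d=snap("side"); print(s["position"])
np.savez("s8.npz",im=im,d=d)
def edges(r,a,b):
    g=cv2.cvtColor(im,cv2.COLOR_BGR2GRAY)[r,a:b].astype(int); return g
cv2.imwrite("pics/c8.png",cv2.resize(im[200:280,275:355],(600,600),interpolation=cv2.INTER_CUBIC))
E
```

```text
time: 20.6
position: [0.5254, 0.0108, 0.127]
tool_rot: [3.141, -0.003, -0.001]
ft_force: [0.0, 0.1, -0.8]
grip_width: 0.384
[0.52544491 0.0107635  0.12703658]
```

View pics/c8.png

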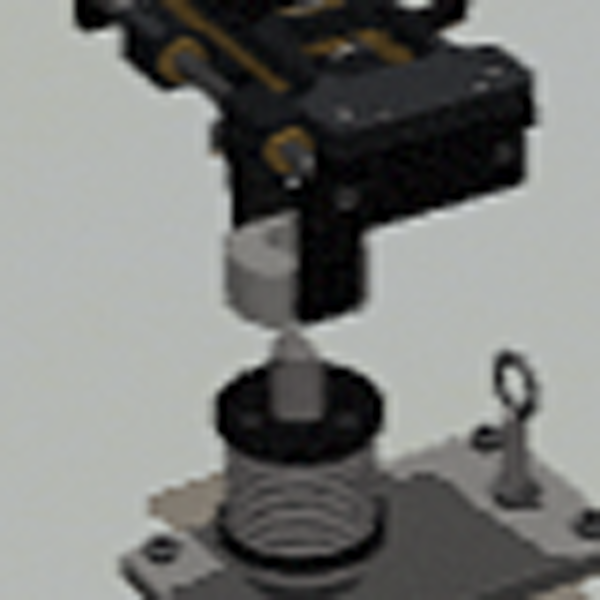

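The side view shows the knob (260,270) just above the spindle tip (290,345), with the spool upright on the disc. I'll lower in small steps with force checks.

```bash
python3 -m jog '[[[0.2,-0.01,0.01,0.1,0],[0.2,0,0,0.15,0],[0.2,0,0,0.15,0],[0.2,0,0,0.05,0],[0.2,0,0,0,0],[0.2,0,0,0,0]]]'; python3 -m jog '[[[0.2,0,0,0.05,0],[0.2,0,0,0.05,0],[0.2,0,0,0,0],[0.2,0,0,0,0]]]'
```

```text
time: 21.4
position: [0.5253, 0.0114, 0.1095]
tool_rot: [3.142, -0.001, 0.0]
ft_force: [0.6, 0.5, -1.7]
grip_width: 0.386
time: 21.9
position: [0.5251, 0.0114, 0.1053]
tool_rot: [3.142, -0.001, 0.0]
ft_force: [0.2, 0.5, -1.3]
grip_width: 0.386
```

```bash
python3 -m jog '[[[0.2,0,0.02,0.05,0],[0.2,0,0,0.05,0],[0.2,0,0,0,0],[0.2,0,0,0,0]]]'; python3 -m jog '[[[0.2,0,0,0.05,0],[0.2,0,0,0.05,0],[0.2,0,0,0,0],[0.2,0,0,0,0]]]'
```

```text
time: 22.4
position: [0.5251, 0.0106, 0.1013]
tool_rot: [3.142, -0.001, -0.0]
ft_force: [0.2, -0.1, -0.5]
grip_width: 0.385
time: 22.9
position: [0.525, 0.0106, 0.0973]
tool_rot: [3.142, -0.001, -0.0]
ft_force: [-0.2, -0.2, -0.5]
grip_width: 0.384
```

```bash
python3 -m jog '[[[0.2,0,0,0.06,0],[0.2,0,0,0.06,0],[0.2,0,0,0.06,0],[0.2,0,0,0.06,0],[0.2,0,0,0.04,0],[0.2,0,0,0,0],[0.2,0,0,0,0]]]'; python3 -m jog '[[[0.2,0,0,0.04,0],[0.2,0,0,0.02,0],[0.2,0,0,0,0],[0.2,0,0,0,0]]]'
```

```text
time: 23.78
position: [0.5251, 0.0106, 0.0862]
tool_rot: [3.142, -0.001, -0.0]
ft_force: [0.2, -0.2, -0.7]
grip_width: 0.39
time: 24.28
position: [0.5251, 0.0106, 0.0837]
tool_rot: [3.142, -0.001, -0.0]
ft_force: [0.4, 0.4, -1.4]
grip_width: 0.382
```

```bash
python3 -m jog '[[[0.2,0,0,0.03,0],[0.2,0,0,0,0],[0.2,0,0,0,0]]]' 55; python3 -m jog '[[[0.2,0,0,0.05,0],[0.2,0,0,0.05,0],[0.2,0,0,0,0],[0.2,0,0,0,0]]]'
```

```text
time: 24.65
position: [0.5253, 0.0106, 0.083]
tool_rot: [3.141, -0.001, 0.0]
ft_force: [-1.6, -0.2, 4.7]
grip_width: 0.382
time: 25.15
position: [0.5253, 0.0106, 0.0791]
tool_rot: [3.141, -0.001, 0.0]
ft_force: [-2.5, -0.4, 6.9]
grip_width: 0.392
```

```bash
python3 -m jog '[[[0.2,0,0,0.04,0],[0.2,0,0,0.025,0],[0.2,0,0,0,0],[0.2,0,0,0,0],[0.2,0,0,0,0],[0.2,0,0,0,0]]]'
python3 - <<'E'
from h import *
F=[]
for i in range(8):
    s,im,d=snap("side"); F.append(s["ft_force"])
print(s["position"],np.mean(F,0),np.std(F,0),s["grip_width"])
W=world("side",d)
s,iw,_=snap("wrist"); p=s["position"]
mx,my=rectify(s,p[:2],p[2]+.0186,.03,n=450); r=cv2.remap(iw,mx,my,cv2.INTER_LINEAR)
c=cv2.resize(im[205:280,275:350],(450,450),interpolation=cv2.INTER_CUBIC)
cv2.imwrite("pics/c9.png",cv2.resize(np.hstack([r,c]),(800,400)))
E
```

```text
time: 25.9
position: [0.5254, 0.0106, 0.0769]
tool_rot: [3.141, -0.001, 0.001]
ft_force: [-2.6, -0.5, 9.1]
grip_width: 0.384
[0.52537825 0.01063607 0.07686221] [-2.92132232 -0.16041102  9.18251711] [0.55939935 0.41237582 0.4654328 ] 0.37925859114747074
```

View pics/c9.png

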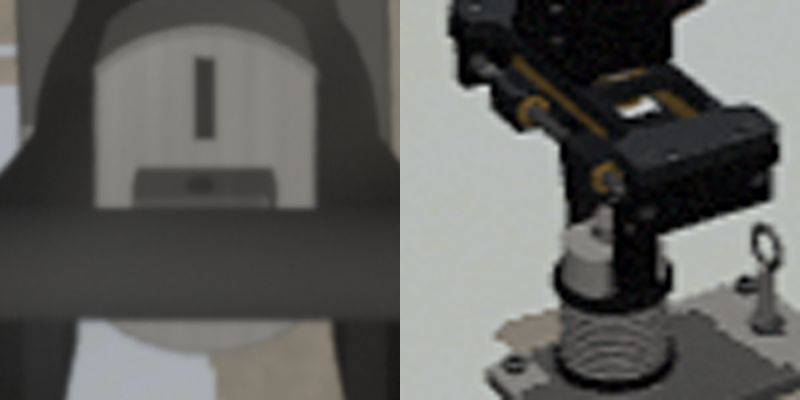

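The wrist view shows the spindle flat and the cross-hole at (202,184) clear above the knob, with the index (204,98) on the guide-eye side. In the side view the knob sits on the spool. Force is steady at 9.2 N and the TCP has gone down 6.4 mm since contact, so I'm handing in.

```bash
python3 -c "
from bench import job,get_state
print(job.close_job()); print(get_state()['position'],get_state()['ft_force'])"
```

```text
the job is handed in; nothing more can be done
None
the job is handed in; nothing more can be done
```

I loaded the spool and pressed the knob down over it, and handed the job in at about 26 s of the 72 s allowed. No verdict is reported.

- **Spool:** I lowered it over the spindle onto the brake disc and let it go. The top camera then showed its top face at z 79.7 mm and flat. That put its centre within about 2 mm of the spindle axis.
- **Knob:** I gripped the aluminium knob across its grip flats with the index line already facing the guide eye, so no extra turn was needed. It slid down the spindle without noticeable force and met the spool at TCP z of about 83 mm.
- **Press:** I pushed about 6.4 mm further. The upward force held at 9.2 ± 0.5 N, which together with the weights fits the spring at about 6–7 mm.
- **Final wrist view:** The cross-hole is clear above the knob and the index line points to the guide eye. The fingers are still gripping with 55 N set.

**Small disagreements:** The top and wrist cameras differed by 1–2 mm on the spindle and spool positions. A steady sideways force of about 3 N in -x remained while pressing, so the knob probably touches the spindle on one side within its 1 mm clearance.

I did not touch any bystander, but I did not re-measure their positions at the end.

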